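# Find and release the latched key on a test fixture

## Task

One of the four identical keys on the black test fixture is latched down. With a fingertip, tap each key lightly in turn from left to right (as seen from the robot) to find the latched one, lifting off after the last tap with it still latched; then press that key right down and let go, so that it springs up level with the others. Only tap the other keys, do not push them in, and leave the part, jar, screwdriver and tray where they are.

Things in the scene. Friction and masses are not known exactly. Their poses are not given: they have to be found in the camera images.
- base: Black test-fixture base, 240 x 280 mm, 60 mm high, screwed to the bench; origin at the centre of its underside, its x axis away from the robot, y to the left, z up. The row of four keys runs along y on the robot's side of its top plate, 55 mm before the centre (x = -55 mm); from left to right at y = +81, +27, -27, -81 mm. A nest with a grey part (top about 28 mm above the plate, from x = +25 mm on) lies on the far side.
- slot_a: Grey collar, 36 x 36 mm and 3 mm high, around one key, lying on the base's top plate; origin at its centre on the plate. Which collar and key stands in which place of the row varies. A touch on its key counts as a touch on it.
- key_a_top (a point): Square key cap, 27 x 27 mm; this point is the centre of its top face (z up), which moves with the key. Up, the top stands 14 mm above the base's top plate (74 mm above the bench); latched, 10 mm above it; fully pressed, 6 mm.
- key_a (a joint): How far this key is down, in m: 0 = up, 0.004 = latched down, 0.008 = fully pressed. A key that is up is sprung: it starts to move at about 1 N, gives about 1 mm per 1.5 N (some 8 N at 5 mm) and springs back when let go. The latched key stands firm under a light tap; it starts to move only at about 6.5 N, and pressed right down to its stop (about 13 N) and then let go, it springs up.
- slot_b: Like slot_a, around key_b.
- key_b_top (a point): The same point on key_b, an identical key.
- key_b (a joint): As for key_a.
- slot_c: Like slot_a, around key_c.
- key_c_top (a point): The same point on key_c, an identical key.
- key_c (a joint): As for key_a.
- slot_d: Like slot_a, around key_d.
- key_d_top (a point): The same point on key_d, an identical key.
- key_d (a joint): As for key_a.
- part: Loose grey plastic part, 52 x 78 mm and 28 mm high, lying in the nest on the base; origin at the centre of its underside. Leave alone.
- jar: White screw jar, 52 mm across, 70 mm high, on the bench to the left of the base; origin at the centre of its underside. Leave alone.
- driver: Screwdriver, 170 mm long, lying on the bench to the right of the base; its x axis points along it to the tip. Leave alone.
- tray: Blue small-parts tray, 100 x 70 x 35 mm, on the bench to the left of the base beyond the jar; origin at the centre of its underside. Leave alone.

How it is judged:
By the outcome, as a careful person would: the job done as asked, in the order asked, and still so for the second after the job is handed in, with the robot touching nothing.
It also fails if it takes over 45 s, if anything falls off the work surface, if the arm or the gripper's body presses on something with over 40 N, if the wrist force passes 120 N, or if a joint passes its speed limit or range.

## Robot

A 6-joint arm with a two-finger parallel gripper is mounted at the origin on the work surface. World frame = base frame: x ahead of the robot, y to its left, z up, the work surface at z = 0. Lengths are in m, angles in rad, forces in N, time in s.
With the tool pointing down it reaches from about 0.3 to 0.875 m from the base axis. Payload 6.4 kg.
Tool frame: the origin (TCP) lies at the very end of the fingers, on their centre line; the grasp point (between the pads) lies 19 mm behind it; z points along the fingers, y is the direction in which the jaws open and shut (so a half turn about z gives the same grasp; the last joint's range is limited). The gripper opens to 85 mm and grips with 20 to 120 N. Pads are 22 mm wide; open, the fingers measure 114 mm over their backs; the gripper's body (76 mm by 85 mm) begins 54 mm behind the grasp point. The pads swing forward as they close: fully open they stand 13 mm farther back than shut.
Start: joints at [-1.444, 0.181, 1.607, -0, 1.354, -0.206], TCP at [0.188, -0.543, 0.231] pointing down, gripper open.
Joint ranges: [-2.99, 2.99], [-0.89, 2.07], [0.3, 2.58], [-1.14, 4.28], [0, 2.63], [-3.12, 3.12]. Speed limits (rad/s): [2.57, 2.57, 3.01, 3.14, 3.14, 3.14].

## Interface

Orientations are given as a unit quaternion [w, x, y, z].
In Python, from bench import * gives the robot as it stands.
- The arm moves only by the tool arm_command, never from a script. Its argument "motion" is text: rows parted by semicolons, each of 7 numbers parted by spaces: the shift along the tool's x, y, z in units of 0.2 m (1.0 is 0.2 m), then the turn, a rotation vector about the tool's x, y, z in units of 60 degrees (1.0 is 60 degrees), then the opening, from 0 (shut) to 1 (fully open). In form: tx ty tz ax ay az grip; .... A call has 1 to 10 rows; each row shifts and turns the pose as measured when the row begins, along the tool's axes as they then stand; what a row does not reach is not made up. A row lasts 1/12 s, in which the tool goes at most 41.7 mm and 7.16 degrees, less where a joint would pass 70% of its speed; a pose out of reach is approached as far as the arm can. A call with a number of a shift or a turn outside -1 to 1 is refused whole. A call with a gripper value outside its range is refused whole. The fingers move at their own pace and stop on an object; the grip force is fixed at half the most. Time passes only in rows, so rows that do not move let the fingers close. It gives the time, the measured TCP pose, the force and the opening at its end, in the units of the state.
- get_obs(): the state, without advancing time (a new reading comes with each control period).
- camera(name): name is "scene" or "top"; returns a dict with "img" (420x560x3 uint8, red, green, blue), "intrinsics" (3x3 intrinsics, pixels), "pose" (4x4, takes a point from camera to world coordinates). Camera axes: x right, y down, z forward; pixel columns grow to the right and rows downward; lengths in m; the calibration is good to about 2 mm. A picture is of the moment at which its call begins. There is no depth.
- hand_in(): hands the job in, once; it reports no verdict.
Trained networks look in the newest picture that a camera, given by its name, has taken for a name from the list of things; names that differ only in an ending like _2 or _b are one class to them, and where a whole thing is asked for, a point or a joint stands for the part that bears it (a point fixed in the world has none). Each returns a list of dicts, best first, with "conf" (0 to 1); they miss things now and then, are a little off and sometimes report something else, mostly with a low value. They report only what shows in the picture. A call takes as long as a camera call.
- search_frame(camera, target): "box" ([left, top, right, bottom] in pixels, round what is visible of it).
The state is a dict: "time_s": time; "q": joint angles; "dq": joint speeds; "joint_efforts": joint torques, N m; "eef_pos": TCP position; "eef_rot": TCP orientation; "wrist_force": force on the tool from outside, world axes, zero at the start; "torque": the same for the moment, N m; "opening": opening from 0.0 (shut) to 1.0 (fully open).
Only numpy, scipy, OpenCV 4.12 (cv2) and the standard library are available. Lean on these libraries where they do the work, as an engineer would, in place of code of your own. Each camera call takes 0.05 s, during which the arm holds its last target.

## Working session

There is one attempt and no reset: what is moved stays moved. The work goes in short steps, Python scripts to look and compute and a tool call to move; the robot and the scene stay as the last step left them, time stands still between calls to the robot, and variables do not carry over. Pictures are saved under pics/ and viewed, and the job is handed in when it is done.

Besides the shell and the picture viewer there is one more tool, called after "Emit:" as name(argument=value, ...), one argument or row to a line, values as JSON. arm_command: Moves the arm, as the interface text tells. Shifts and turns lie within -1 to 1; 1 stands for 0.2 m of shift or 60 degrees of turn. Its arguments: {"type":"object","properties":{"motion":{"type":"string"}},"required":["motion"]}

```bash
mkdir -p pics; ls; python3 - <<'E'
from bench import *
import cv2
o=get_obs(); print(o)
for n in ("scene","top"):
    c=camera(n); cv2.imwrite(f"pics/{n}0.png",c["img"][:,:,::-1]); print(n,c["intrinsics"],c["pose"])
    for t in ("base","slot_a","key_a_top","part","jar","driver","tray"):
        for d in search_frame(n,t): print(t,[round(float(v)) for v in d["box"]],round(d["conf"],2))
E
```

```text
pics
{'time_s': 0.0, 'q': array([-1.44431468e+00,  1.81522867e-01,  1.60802181e+00,  9.17559916e-07,
        1.35381037e+00, -2.06257901e-01]), 'dq': array([-9.91731984e-04,  3.71066774e-04,  5.87932337e-04,  6.75893107e-04,
        9.23689688e-05, -7.30278390e-04]), 'joint_efforts': array([-8.83848497e-04, -4.44882452e+01, -3.51338267e+01, -3.33305370e-04,
        8.83927132e-03,  6.90312618e-06]), 'eef_pos': array([ 0.18778165, -0.54287932,  0.23038771]), 'eef_rot': array([-8.80473481e-04,  9.86192075e-01,  1.65603183e-01,  3.55873688e-05]), 'wrist_force': array([0.28950379, 0.79508165, 0.57251688]), 'torque': array([ 0.01665775, -0.04552137, -0.04587084]), 'opening': 1.0023813943050195}
scene [[515.92294732   0.         275.57931056]
 [  0.         515.92294732 210.73106025]
 [  0.           0.           1.        ]] [[-0.68270704  0.6364393  -0.35896533  0.95075816]
 [ 0.73067485  0.59124367 -0.34138716  0.41173336]
 [-0.00503622 -0.49535436 -0.86867641  0.96125152]
 [ 0.          0.          0.          1.        ]]
base [145, 105, 322, 257] 0.69
slot_a [228, 138, 252, 156] 0.79
[... 442 characters left out ...]
.         393.68260025 207.9336592 ]
 [  0.           0.           1.        ]] [[ 0.00384808 -0.98994768  0.1413817   0.48207271]
 [-0.99966803 -0.00741008 -0.02467639  0.07360165]
 [ 0.02547598 -0.14123981 -0.98964756  0.8394714 ]
 [ 0.          0.          0.          1.        ]]
base [261, 156, 417, 291] 0.94
base [294, 249, 311, 261] 0.34
slot_a [294, 241, 316, 263] 0.87
slot_a [321, 238, 342, 261] 0.8
slot_a [345, 237, 370, 256] 0.74
slot_a [373, 232, 398, 254] 0.52
slot_a [233, 258, 260, 284] 0.24
key_a_top [378, 235, 391, 252] 0.73
part [314, 174, 355, 206] 0.8
jar [233, 258, 259, 283] 0.61
driver [260, 155, 420, 291] 0.35
tray [193, 181, 234, 230] 0.63
tray [322, 237, 340, 255] 0.4
```

```bash
python3 - <<'E'
import cv2
a=cv2.imread("pics/top0.png")[130:310,180:440]; cv2.imwrite("pics/top0z.png",cv2.resize(a,None,fx=3,fy=3,interpolation=cv2.INTER_CUBIC))
a=cv2.imread("pics/scene0.png")[90:270,110:360]; cv2.imwrite("pics/scene0z.png",cv2.resize(a,None,fx=3,fy=3,interpolation=cv2.INTER_CUBIC))
E
```

```text
(no output)
```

View pics/top0z.png

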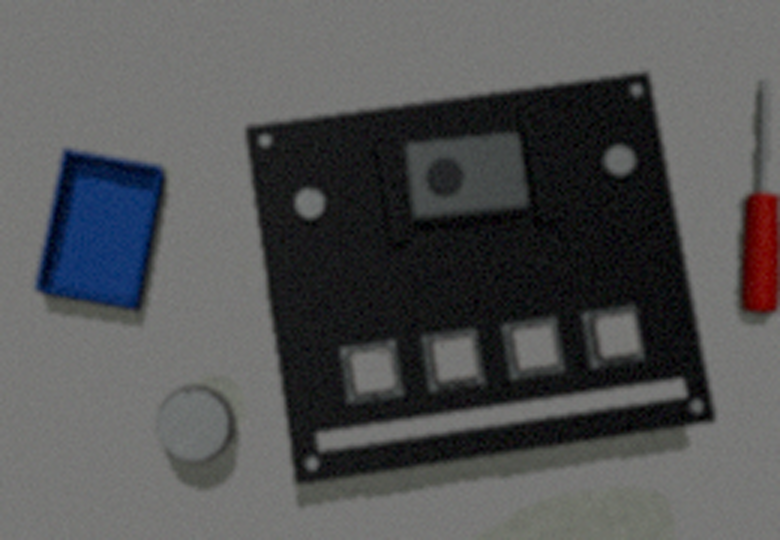

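View pics/scene0z.png

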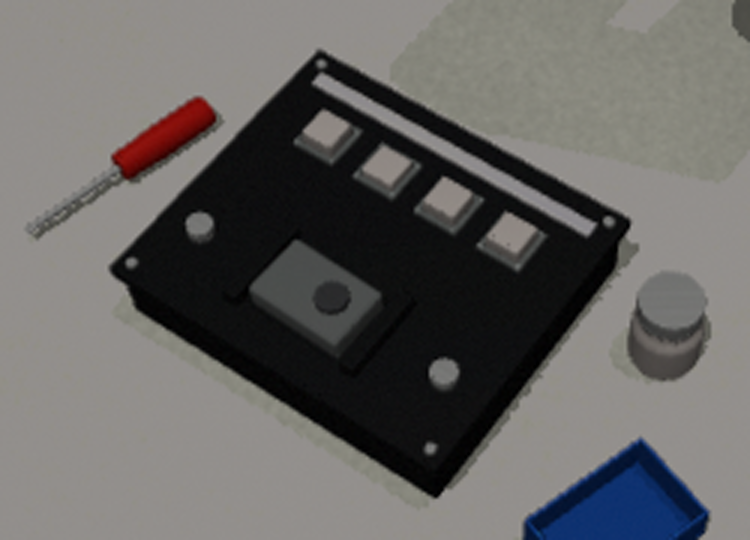

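The top view shows the fixture with corners at about (263,172), (396,154), (418,269) and (279,291). The key caps are near (305,253), (331,249), (358,245) and (385,241). The jar and tray are to the left and the screwdriver to the right. Next I'll fit the base pose from both cameras.

```bash
cat > h.py <<'E'
import numpy as np, cv2
from scipy.optimize import least_squares
def proj(c,P):
    T=np.linalg.inv(c["pose"]); p=(T[:3,:3]@np.atleast_2d(P).T).T+T[:3,3]; q=(c["intrinsics"]@p.T).T; return q[:,:2]/q[:,2:]
def ray(c,uv,z):
    d=c["pose"][:3,:3]@np.linalg.inv(c["intrinsics"])@np.array([*uv,1.]); o=c["pose"][:3,3]; return o+d*(z-o[2])/d[2]
KY=[.081,.027,-.027,-.081]
def w(pose,pts):
    x,y,t=pose; pts=np.atleast_2d(pts); R=np.array([[np.cos(t),-np.sin(t)],[np.sin(t),np.cos(t)]])
    return np.c_[pts[:,:2]@R.T+[x,y],pts[:,2]]
E
python3 - <<'E'
from bench import *
from h import *
obs={}
for n in("top","scene"):
    c=camera(n); g=cv2.GaussianBlur(c["img"],(3,3),0).min(2).astype(int)
    ks=[(305,253),(331,249),(358,245),(385,241)] if n=="top" else [(281,168),(259,156),(239,145),(219,134)]
    pts=[]
    for u,v in ks:
        p=g[v-9:v+10,u-9:u+10]; th=(np.percentile(p,97)+np.percentile(p,40))/2
        m=(p>th).astype(np.uint8); nn,l,st,ce=cv2.connectedComponentsWithStats(m)
        i=1+np.argmax(st[1:,4]); pts.append(ce[i]+[u-9,v-9]); print(n,pts[-1],st[i,4],th)
    obs[n]=(c,np.array(pts))
C=np.array([[.12,.14,.06],[.12,-.14,.06],[-.12,-.14,.06],[-.12,.14,.06]])
Ct=np.array([[248,127],[648,73],[714,418],[298,482]])/3+[180,130]
K=np.array([[-.055,y,.074] for y in KY])
for nm in ("topcorners","topkeys","scenekeys","all"):
    def f(p):
        r=[]
        if nm in("topcorners","all"): r.append(proj(obs["top"][0],w(p,C))-Ct)
        if nm in("topkeys","all"): r.append(proj(obs["top"][0],w(p,K))-obs["top"][1])
        if nm in("scenekeys","all"): r.append(proj(obs["scene"][0],w(p,K))-obs["scene"][1])
        return np.concatenate(r).ravel()
    s=least_squares(f,[.5,0,.1],loss="soft_l1"); print(nm,s.x.round(4),np.round(f(s.x).reshape(-1,2),1).tolist())
    print(w(s.x,K).round(4).tolist())
for n,uv in(("top",(246,271)),("top",(433,225)),("top",(434,175))): print(ray(obs[n][0],uv,.035 if uv[0]<300 else .01))
E
```

```text
top [303.85526316 253.20394737] 152 95.0
top [331.28289474 249.08552632] 152 93.5
top [358.03289474 245.28289474] 152 93.0
top [385.44516129 241.20645161] 155 90.5
scene [279.95689655 167.43965517] 116 98.0
scene [258.85964912 155.48245614] 114 97.0
scene [238.26890756 144.91596639] 119 93.0
scene [218.21495327 132.60747664] 107 93.5
topcorners [ 0.5695 -0.0743  0.1491] [[-1.0, -0.6], [0.4, -1.1], [1.1, 0.7], [-0.4, 0.6]]
[[0.503, -0.0023, 0.074], [0.5111, -0.0558, 0.074], [0.5191, -0.1092, 0.074], [0.5271, -0.1626, 0.074]]
topkeys [ 0.5697 -0.073   0.1487] [[-0.1, -0.0], [-0.2, 0.1], [0.3, -0.1], [-0.0, 0.0]]
[[0.5033, -0.0011, 0.074], [0.5113, -0.0545, 0.074], [0.5193, -0.1079, 0.074], [0.5273, -0.1613, 0.074]]
scenekeys [ 0.569  -0.0723  0.1524] [[0.1, 0.1], [-0.0, 0.2], [-0.0, -0.8], [-0.1, 0.3]]
[[0.5023, -0.0006, 0.074], [0.5105, -0.054, 0.074], [0.5187, -0.1074, 0.074], [0.5269, -0.1608, 0.074]]
all [ 0.5694 -0.0732  0.1477] [[-1.5, -0.7], [-0.0, -1.0], [0.5, 0.9], [-1.1, 0.5], [-0.1, 0.1], [-0.1, 0.3], [0.4, 0.1], [0.0, 0.2], [-0.3, 0.2], [-0.4, 0.2], [-0.3, -0.9], [-0.3, 0.1]]
[[0.503, -0.0012, 0.074], [0.511, -0.0546, 0.074], [0.5189, -0.108, 0.074], [0.5269, -0.1614, 0.074]]
[0.4681995  0.11192089 0.035     ]
[ 0.56624303 -0.28465363  0.01      ]
[ 0.67560323 -0.29268963  0.01      ]
```

```bash
cat >> h.py <<'E'
from scipy.spatial.transform import Rotation as Ro
def Rq(q): return Ro.from_quat([q[1],q[2],q[3],q[0]])
def need(o,tgt,yaw=.149):
    R=Rq(o["eef_rot"]); 
    Rt=Ro.from_euler("z",yaw)*Ro.from_euler("x",np.pi)
    print("t",round(o["time_s"],2),"pos",o["eef_pos"].round(4),"F",o["wrist_force"].round(2),"open",round(o["opening"],2))
    print("shift units",(R.inv().apply(np.array(tgt)-o["eef_pos"])/.2).round(4),"turn units",((R.inv()*Rt).as_rotvec()/np.radians(60)).round(4))
E
python3 - <<'E'
from bench import *; from h import *
need(get_obs(),[.503,-.001,.13])
E
```

```text
t 0.9 pos [ 0.1879 -0.5435  0.2313] F [ 0.66 -0.41 -0.32] open 1.0
shift units [ 2.3752 -2.0488  0.5066] turn units [ 0.     -0.      0.1755]
```

Emit:
arm_command(
  motion="0 0 0 0 0 0.09 0; 0 0 0 0 0 0.09 0; 0 0 0 0 0 0 0; 0 0 0 0 0 0 0",
)

```text
time_s: 1.23
eef_pos: [0.1879, -0.5435, 0.2314]
eef_rot: [0.0, 0.998, 0.07, 0.0]
wrist_force: [0.5, 0.2, -0.3]
opening: 0.451
```

```bash
python3 - <<'E'
from bench import *; from h import *
need(get_obs(),[.503,-.001,.13])
E
```

```text
t 1.23 pos [ 0.1879 -0.5435  0.2314] F [ 0.48  0.23 -0.28] open 0.45
shift units [ 1.9372 -2.4672  0.5066] turn units [ 0.0001 -0.     -0.0092]
```

Emit:
arm_command(
  motion="0.12 -0.15 0.03 0 0 0 0; 0.12 -0.15 0.03 0 0 0 0; 0.12 -0.15 0.03 0 0 0 0; 0.12 -0.15 0.03 0 0 0 0; 0.12 -0.15 0.03 0 0 0 0; 0.12 -0.15 0.03 0 0 0 0; 0.12 -0.15 0.03 0 0 0 0; 0.12 -0.15 0.03 0 0 0 0; 0.12 -0.15 0.03 0 0 0 0; 0.12 -0.15 0.03 0 0 0 0",
)

```text
time_s: 2.07
eef_pos: [0.3837, -0.2065, 0.1695]
eef_rot: [0.005, 0.997, 0.077, 0.001]
wrist_force: [0.6, -0.5, 0.7]
opening: 0.001
```

```bash
python3 - <<'E'
from bench import *; from h import *
need(get_obs(),[.503,-.001,.11])
E
```

```text
t 2.07 pos [ 0.3837 -0.2065  0.1695] F [ 0.62 -0.47  0.72] open 0.0
shift units [ 0.7476 -0.9262  0.2885] turn units [ 0.0105 -0.0015  0.0058]
```

Emit:
arm_command(
  motion="0.12 -0.15 0.03 0 0 0 0; 0.12 -0.15 0.03 0 0 0 0; 0.12 -0.15 0.03 0 0 0 0; 0.12 -0.15 0.03 0 0 0 0; 0.12 -0.15 0.03 0 0 0 0; 0.06 -0.08 0.03 0 0 0 0; 0 0 0 0 0 0 0;  0 0 0 0 0 0 0",
)

```text
time_s: 2.73
eef_pos: [0.4937, -0.0046, 0.1313]
eef_rot: [0.006, 0.996, 0.093, 0.004]
wrist_force: [0.1, -0.2, -0.2]
opening: 0.001
```

```bash
python3 - <<'E'
from bench import *; from h import *
need(get_obs(),[.503,-.001,.09])
E
```

```text
t 2.73 pos [ 0.4937 -0.0046  0.1313] F [ 0.06 -0.24 -0.19] open 0.0
shift units [ 0.0476 -0.0116  0.2067] turn units [ 0.0124 -0.0066  0.0363]
```

Emit:
arm_command(
  motion="0.048 -0.012 0.1 0.012 -0.007 0.036 0; 0 0 0.05 0 0 0 0; 0 0 0 0 0 0 0; 0 0 0 0 0 0 0",
)

```text
time_s: 3.07
eef_pos: [0.5029, -0.0029, 0.1016]
eef_rot: [0.001, 0.997, 0.077, 0.0]
wrist_force: [0.2, -0.5, 0.4]
opening: -0.0
```

```bash
python3 - <<'E'
from bench import *; from h import *
for n in("scene","top"):
    c=camera(n); a=c["img"][90:300,180:440] if n=="top" else c["img"][60:270,110:370]
    cv2.imwrite(f"pics/{n}1.png",cv2.resize(a[:,:,::-1],None,fx=2.8,fy=2.8,interpolation=cv2.INTER_CUBIC))
o=get_obs(); need(o,[.503,-.001,.08])
E
```

```text
t 3.17 pos [ 0.5031 -0.0028  0.1021] F [-0.09 -0.67  0.04] open 0.0
shift units [ 0.0009 -0.0094  0.1104] turn units [ 0.002  -0.001   0.0043]
```

View pics/scene1.png

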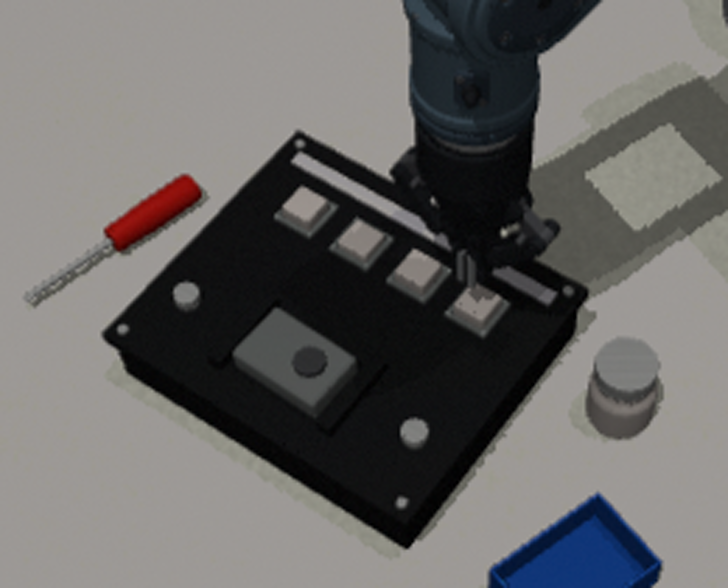

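View pics/top1.png

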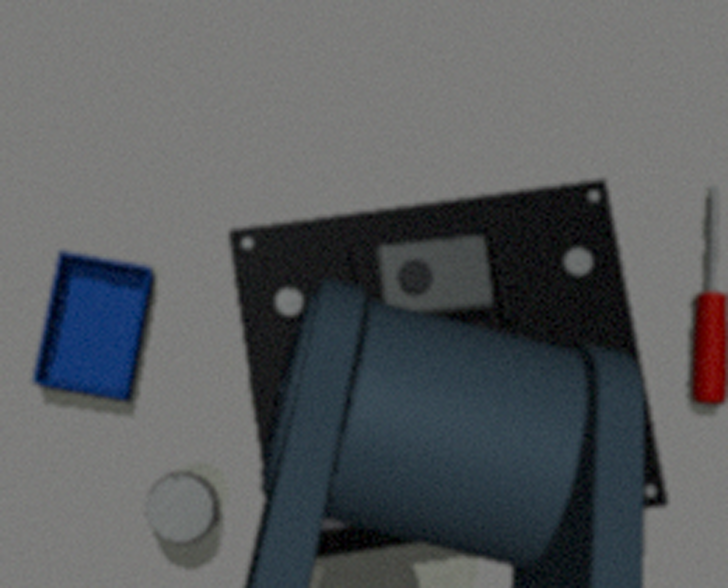

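The scene view shows the shut fingertip at about (276,162), just above the leftmost key, and the top view is blocked by the arm. I'm descending slowly onto key 1.

Emit:
arm_command(
  motion="0.001 -0.009 0.05 0.002 0 0 0; 0 0 0.04 0 0 0 0; 0 0 0 0 0 0 0; 0 0 0 0 0 0 0",
)

```text
time_s: 3.5
eef_pos: [0.5036, -0.0026, 0.0845]
eef_rot: [0.001, 0.997, 0.076, 0.002]
wrist_force: [0.1, 1.0, 0.1]
opening: -0.0
```

```bash
python3 - <<'E'
from bench import *; from h import *
o=get_obs(); need(o,[.503,-.001,.076])
E
```

```text
t 3.5 pos [ 0.5036 -0.0026  0.0845] F [0.07 1.   0.06] open -0.0
shift units [-0.0018 -0.0082  0.0423] turn units [ 0.0015 -0.0042  0.0035]
```

Emit:
arm_command(
  motion="0 -0.008 0.03 0 -0.004 0 0; 0 0 0.01 0 0 0 0; 0 0 0 0 0 0 0",
)

```text
time_s: 3.75
eef_pos: [0.5033, -0.0009, 0.0758]
eef_rot: [0.001, 0.997, 0.076, 0.0]
wrist_force: [0.6, 0.2, 1.0]
opening: 0.003
```

Emit:
arm_command(
  motion="0 0 0.005 0 0 0 0; 0 0 0.005 0 0 0 0",
)

```text
time_s: 3.92
eef_pos: [0.5034, -0.0007, 0.0736]
eef_rot: [0.001, 0.997, 0.077, -0.0]
wrist_force: [-0.4, -0.2, 1.4]
opening: -0.002
```

Emit:
arm_command(
  motion="0 0 0.005 0 0 0 0",
)

```text
time_s: 4.0
eef_pos: [0.5034, -0.0007, 0.0727]
eef_rot: [0.001, 0.997, 0.077, -0.0]
wrist_force: [-1.6, 0.1, 3.7]
opening: 0.003
```

Contact came at about 74 mm with springy force, so key 1 is up. I'm lifting off and moving to key 2.

Emit:
arm_command(
  motion="0 0 -0.04 0 0 0 0; 0 0 -0.06 0 0 0 0; 0 0.05 0 0 0 0 0; 0 0.1 0 0 0 0 0; 0 0.1 0 0 0 0 0; 0 0.02 0 0 0 0 0; 0 0 0 0 0 0 0; 0 0 0 0 0 0 0",
)

```text
time_s: 4.67
eef_pos: [0.5132, -0.0581, 0.0956]
eef_rot: [0.002, 0.997, 0.077, 0.002]
wrist_force: [-0.6, -0.6, -0.2]
opening: 0.001
```

```bash
python3 - <<'E'
from bench import *; from h import *
o=get_obs(); need(o,[.511,-.0545,.08])
E
```

```text
t 4.67 pos [ 0.5132 -0.0581  0.0956] F [-0.65 -0.59 -0.25] open 0.0
shift units [-0.0085 -0.0196  0.0778] turn units [ 0.0035 -0.0027  0.0055]
```

Emit:
arm_command(
  motion="-0.008 -0.02 0.03 0.003 -0.003 0.005 0; 0 0 0.04 0 0 0 0; 0 0 0.01 0 0 0 0; 0 0 0.01 0 0 0 0; 0 0 0 0 0 0 0",
)

```text
time_s: 5.08
eef_pos: [0.5093, -0.0514, 0.0745]
eef_rot: [-0.001, 0.997, 0.075, -0.001]
wrist_force: [-0.3, 0.9, 0.0]
opening: -0.003
```

```bash
python3 - <<'E'
from bench import *; from h import *
o=get_obs(); need(o,[.511,-.0545,.075])
E
```

```text
t 5.08 pos [ 0.5093 -0.0514  0.0745] F [-0.3   0.93  0.05] open -0.0
shift units [ 0.006   0.0167 -0.0025] turn units [-0.0016  0.0027  0.0017]
```

Emit:
arm_command(
  motion="0.004 0.012 -0.005 0 0 0 0; 0 0 0 0 0 0 0; 0 0 0 0 0 0 0",
)

```text
time_s: 5.33
eef_pos: [0.5101, -0.0529, 0.075]
eef_rot: [-0.001, 0.997, 0.076, -0.002]
wrist_force: [-0.4, 0.1, 0.4]
opening: -0.0
```

Emit:
arm_command(
  motion="0 0 0.005 0 0 0 0; 0 0 0.005 0 0 0 0",
)

```text
time_s: 5.5
eef_pos: [0.5106, -0.0531, 0.0735]
eef_rot: [-0.001, 0.997, 0.076, -0.002]
wrist_force: [-0.9, 0.6, 2.2]
opening: -0.003
```

Emit:
arm_command(
  motion="0 0 0.005 0 0 0 0",
)

```text
time_s: 5.58
eef_pos: [0.5106, -0.0531, 0.0727]
eef_rot: [-0.001, 0.997, 0.076, -0.002]
wrist_force: [-2.0, -0.9, 3.4]
opening: -0.001
```

Key 2 gave the same response, so it is up. On to key 3.

Emit:
arm_command(
  motion="0 0 -0.04 0 0 0 0; 0 0 -0.06 0 0 0 0; 0 0.05 0 0 0 0 0; 0 0.1 0 0 0 0 0; 0 0.1 0 0 0 0 0; 0 0.01 0 0 0 0 0; 0 0 0 0 0 0 0; 0 0 0 0 0 0 0; 0 0 0 0 0 0 0",
)

```text
time_s: 6.33
eef_pos: [0.5196, -0.1086, 0.0947]
eef_rot: [-0.0, 0.997, 0.076, -0.0]
wrist_force: [0.0, -0.7, 0.6]
opening: -0.002
```

```bash
python3 - <<'E'
from bench import *; from h import *
o=get_obs(); need(o,[.519,-.108,.08])
E
```

```text
t 6.33 pos [ 0.5196 -0.1086  0.0947] F [ 0.02 -0.68  0.63] open -0.0
shift units [-0.0026 -0.0033  0.0736] turn units [-0.0001  0.0007  0.0034]
```

Emit:
arm_command(
  motion="-0.002 -0.003 0.03 0 0 0.003 0; 0 0 0.04 0 0 0 0; 0 0 0.01 0 0 0 0; 0 0 0 0 0 0 0; 0 0 0 0 0 0 0",
)

```text
time_s: 6.75
eef_pos: [0.5178, -0.1052, 0.0758]
eef_rot: [-0.001, 0.997, 0.076, -0.001]
wrist_force: [0.9, -0.2, 0.4]
opening: -0.001
```

Emit:
arm_command(
  motion="0 0 0.005 0 0 0 0; 0 0 0.005 0 0 0 0",
)

```text
time_s: 6.92
eef_pos: [0.5177, -0.1047, 0.0735]
eef_rot: [-0.001, 0.997, 0.076, -0.002]
wrist_force: [-0.1, 0.4, -0.5]
opening: -0.005
```

Emit:
arm_command(
  motion="0 0 0.005 0 0 0 0",
)

```text
time_s: 7.0
eef_pos: [0.5178, -0.1047, 0.0725]
eef_rot: [-0.001, 0.997, 0.076, -0.002]
wrist_force: [-0.3, -0.1, -0.6]
opening: 0.007
```

There's no force at 72.5 mm, so this is probably the latched key. I'm creeping down to touch it below 6.5 N.

Emit:
arm_command(
  motion="0.004 0.01 0.003 0 0 0 0; 0 0 0.003 0 0 0 0; 0 0 0 0 0 0 0",
)

```text
time_s: 7.25
eef_pos: [0.5192, -0.1068, 0.0713]
eef_rot: [-0.001, 0.997, 0.076, -0.001]
wrist_force: [-0.3, 0.3, 0.3]
opening: -0.003
```

Emit:
arm_command(
  motion="0 0 0.003 0 0 0 0",
)

```text
time_s: 7.33
eef_pos: [0.5194, -0.107, 0.0709]
eef_rot: [-0.001, 0.997, 0.076, -0.001]
wrist_force: [0.3, -0.0, -0.1]
opening: 0.002
```

Emit:
arm_command(
  motion="0 0 0.003 0 0 0 0",
)

```text
time_s: 7.42
eef_pos: [0.5195, -0.1071, 0.0703]
eef_rot: [-0.001, 0.997, 0.076, -0.001]
wrist_force: [0.4, 0.5, -1.1]
opening: 0.002
```

Emit:
arm_command(
  motion="0 0 0.002 0 0 0 0",
)

```text
time_s: 7.5
eef_pos: [0.5195, -0.1071, 0.0701]
eef_rot: [-0.001, 0.997, 0.076, -0.001]
wrist_force: [-2.1, 1.0, 5.5]
opening: 0.004
```

Firm contact at 70.1 mm with about 5.5 N and no yield, so key 3 is the latched one. I'm lifting off and moving to key 4.

Emit:
arm_command(
  motion="0 0 -0.04 0 0 0 0; 0 0 -0.07 0 0 0 0; 0 0.05 0 0 0 0 0; 0 0.1 0 0 0 0 0; 0 0.1 0 0 0 0 0; 0 0.01 0 0 0 0 0; 0 0 0 0 0 0 0; 0 0 0 0 0 0 0; 0 0 0 0 0 0 0",
)

```text
time_s: 8.25
eef_pos: [0.528, -0.1621, 0.0938]
eef_rot: [-0.0, 0.997, 0.076, -0.001]
wrist_force: [0.7, -0.4, -1.0]
opening: 0.002
```

```bash
python3 - <<'E'
from bench import *; from h import *
o=get_obs(); need(o,[.527,-.1613,.08])
c=camera("scene"); a=c["img"][90:270,110:360]
cv2.imwrite("pics/scene2.png",cv2.resize(a[:,:,::-1],None,fx=3,fy=3,interpolation=cv2.INTER_CUBIC))
E
```

```text
t 8.25 pos [ 0.528  -0.1621  0.0938] F [ 0.66 -0.38 -1.05] open 0.0
shift units [-0.0041 -0.0048  0.0689] turn units [-0.0003  0.001   0.0039]
```

View pics/scene2.png

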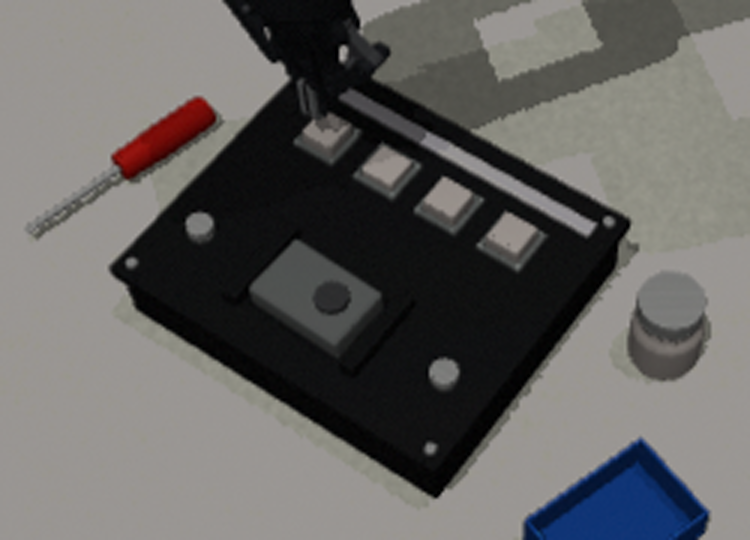

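The scene view shows the fingertip above the last key, near (214,128). Key 3, near (239,146), still sits low in its collar. Now I'll tap key 4.

Emit:
arm_command(
  motion="-0.003 0 0.03 0 0 0.003 0; 0 0 0.04 0 0 0 0; 0 0 0.01 0 0 0 0; 0 0 0 0 0 0 0; 0 0 0 0 0 0 0",
)

```text
time_s: 8.72
eef_pos: [0.5262, -0.1592, 0.0749]
eef_rot: [-0.001, 0.997, 0.076, -0.002]
wrist_force: [-0.6, 0.3, -0.4]
opening: -0.0
```

Emit:
arm_command(
  motion="0 0 0.004 0 0 0 0",
)

```text
time_s: 8.8
eef_pos: [0.5261, -0.159, 0.0739]
eef_rot: [-0.001, 0.997, 0.076, -0.002]
wrist_force: [0.6, -0.2, 1.4]
opening: -0.001
```

Emit:
arm_command(
  motion="0 0 0.004 0 0 0 0",
)

```text
time_s: 8.88
eef_pos: [0.5262, -0.159, 0.0732]
eef_rot: [-0.001, 0.997, 0.077, -0.002]
wrist_force: [-0.2, 0.4, 2.5]
opening: -0.002
```

Key 4 is springy at 74 mm (2.5 N), so it is up. I'm lifting off and checking that key 3 is still latched before pressing it.

Emit:
arm_command(
  motion="0 0 -0.04 0 0 0 0; 0 0 -0.07 0 0 0 0; 0 -0.05 0 0 0 0 0; 0 -0.1 0 0 0 0 0; 0 -0.1 0 0 0 0 0; 0 -0.02 0 0 0 0 0; 0 0 0 0 0 0 0; 0 0 0 0 0 0 0; 0 0 0 0 0 0 0",
)

```text
time_s: 9.63
eef_pos: [0.5185, -0.1028, 0.0984]
eef_rot: [-0.0, 0.997, 0.076, 0.0]
wrist_force: [0.2, -0.3, 0.5]
opening: -0.001
```

```bash
python3 - <<'E'
from bench import *; from h import *
o=get_obs(); need(o,[.519,-.108,.075])
E
```

```text
t 9.63 pos [ 0.5185 -0.1028  0.0984] F [ 0.15 -0.34  0.51] open -0.0
shift units [-0.0014  0.0262  0.1168] turn units [-0.0004 -0.0001  0.0032]
```

Emit:
arm_command(
  motion="0 0.03 0.03 0 0 0.003 0; 0 0 0.04 0 0 0 0; 0 0 0.03 0 0 0 0; 0 0 0 0 0 0 0; 0 0 0 0 0 0 0",
)

```text
time_s: 10.05
eef_pos: [0.5196, -0.1119, 0.0754]
eef_rot: [-0.0, 0.997, 0.073, -0.0]
wrist_force: [-0.4, -0.2, 0.2]
opening: -0.002
```

Emit:
arm_command(
  motion="0 0.005 0.004 0 0 0 0; 0 0 0.004 0 0 0 0; 0 0 0.004 0 0 0 0; 0 0 0 0 0 0 0",
)

```text
time_s: 10.38
eef_pos: [0.5194, -0.1134, 0.0722]
eef_rot: [-0.0, 0.997, 0.072, -0.001]
wrist_force: [0.9, -0.9, -0.5]
opening: 0.004
```

Still latched: no force at 72.2 mm. I'll recentre and then press down.

Emit:
arm_command(
  motion="0.003 -0.025 0 0 0 0 0; 0 0 0 0 0 0 0; 0 0 0 0 0 0 0",
)

```text
time_s: 10.63
eef_pos: [0.5195, -0.1078, 0.0726]
eef_rot: [-0.0, 0.997, 0.072, -0.0]
wrist_force: [-0.3, -0.4, 0.5]
opening: -0.001
```

Emit:
arm_command(
  motion="0 0 0.005 0 0 0 0; 0 0 0.005 0 0 0 0; 0 0 0.007 0 0 0 0; 0 0 0.007 0 0 0 0",
)

```text
time_s: 10.97
eef_pos: [0.5201, -0.1076, 0.0688]
eef_rot: [0.0, 0.997, 0.073, 0.0]
wrist_force: [-2.9, 1.6, 7.8]
opening: 0.003
```

Emit:
arm_command(
  motion="0 0 0.007 0 0 0 0; 0 0 0.007 0 0 0 0",
)

```text
time_s: 11.13
eef_pos: [0.5201, -0.1076, 0.0672]
eef_rot: [0.0, 0.997, 0.073, -0.0]
wrist_force: [-3.9, 1.9, 9.0]
opening: -0.0
```

Emit:
arm_command(
  motion="0 0 0.006 0 0 0 0",
)

```text
time_s: 11.22
eef_pos: [0.5201, -0.1076, 0.0668]
eef_rot: [0.0, 0.997, 0.073, -0.0]
wrist_force: [-4.6, 2.0, 10.8]
opening: 0.002
```

Emit:
arm_command(
  motion="0 0 0.006 0 0 0 0; 0 0 0.006 0 0 0 0",
)

```text
time_s: 11.38
eef_pos: [0.5201, -0.1076, 0.066]
eef_rot: [0.0, 0.997, 0.073, -0.0]
wrist_force: [-5.1, 2.0, 19.6]
opening: -0.0
```

Emit:
arm_command(
  motion="0 0 0.006 0 0 0 0",
)

```text
time_s: 11.47
eef_pos: [0.5202, -0.1076, 0.0661]
eef_rot: [-0.0, 0.997, 0.073, -0.001]
wrist_force: [-7.0, 2.3, 16.0]
opening: 0.0
```

The key is at its stop (66.0 mm, about 20 N). I'm releasing it.

Emit:
arm_command(
  motion="0 0 -0.03 0 0 0 0; 0 0 -0.05 0 0 0 0; 0 0 -0.1 0 0 0 0; 0 0 -0.1 0 0 0 0; 0 0 -0.15 0 0 0 0; -0.1 0 -0.15 0 0 0 0; -0.15 0 -0.1 0 0 0 0; -0.15 0 0 0 0 0 0; 0 0 0 0 0 0 0; 0 0 0 0 0 0 0",
)

```text
time_s: 12.3
eef_pos: [0.4389, -0.1202, 0.2114]
eef_rot: [0.001, 0.997, 0.074, 0.0]
wrist_force: [0.1, 0.7, 1.1]
opening: -0.001
```

```bash
python3 - <<'E'
from bench import *; from h import *
o=get_obs(); need(o,[.519,-.108,.075])
c=camera("scene"); a=c["img"][90:270,110:360]
cv2.imwrite("pics/scene3.png",cv2.resize(a[:,:,::-1],None,fx=3,fy=3,interpolation=cv2.INTER_CUBIC))
g=cv2.GaussianBlur(c["img"],(3,3),0).min(2).astype(int); pts=[]
for u,v in [(281,168),(259,156),(239,145),(219,134)]:
    p=g[v-9:v+10,u-9:u+10]; th=(np.percentile(p,97)+np.percentile(p,40))/2
    nn,l,st,ce=cv2.connectedComponentsWithStats((p>th).astype(np.uint8)); i=1+np.argmax(st[1:,4]); pts.append(ce[i]+[u-9,v-9]); print(pts[-1],st[i,4])
K=np.array([[-.055,y,.074] for y in KY])
f=lambda p:(proj(c,w(p,K))-pts).ravel()
s=least_squares(f,[.5,0,.1],loss="soft_l1"); print(s.x.round(4),f(s.x).reshape(-1,2).round(2).tolist())
E
```

```text
t 12.3 pos [ 0.4389 -0.1202  0.2114] F [0.12 0.65 1.1 ] open -0.0
shift units [ 0.405  -0.0034  0.6822] turn units [ 0.0025 -0.0002 -0.0014]
[279.94871795 167.38461538] 117
[258.85964912 155.48245614] 114
[238.25454545 143.97272727] 110
[218.12727273 132.72727273] 110
[ 0.5687 -0.0727  0.152 ] [[0.07, 0.01], [-0.04, 0.03], [-0.05, -0.02], [0.02, -0.02]]
```

View pics/scene3.png

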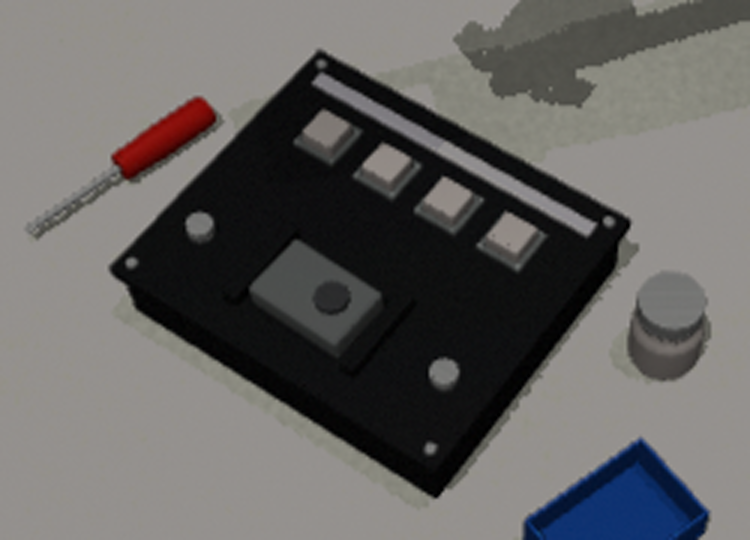

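All four caps now fit one common height. Key 3's image point moved up about 1 px, from row 144.9 to 144.0, and its residual is now 0.05 px or less. The part, jar, screwdriver and tray haven't moved in the picture, and the arm is clear.

```bash
python3 - <<'E'
from bench import *
print(hand_in())
E
```

```text
the job is handed in; nothing more can be done
None
```

The latched key was the third from the left. I pressed it right down and let it go, and it now stands level with the other three. The job was handed in at about 12 s on the robot's clock, with no verdict reported.

- **Taps, left to right:** keys 1, 2 and 4 gave springily from about 74 mm, at no more than 3.7 N and about 1.3 mm of travel. Key 3 gave no force until a firm stop at about 70.1 mm, at 5.5 N. That is below the 6.5 N at which it starts to move, but heavier than the other taps.
- **Still latched after the last tap:** when I came back to key 3, there was no force down to 72.2 mm.
- **Press:** key 3 went to its stop at 66.0 mm, reading up to 19.6 N, and I then lifted straight off.
- **Last checks:** in the scene camera all four key tops fit one common height to within 0.1 px; before the press, key 3 was about 0.8 px off. The part, jar, screwdriver and tray look unmoved in that picture, and the arm was clear at 0.21 m.

Small flaws: the fingertip was up to about 3 mm off centre on some taps, but always on the cap. No check failed. I made the final look with the scene camera only.

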